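Move the tared crucibles from the furnace rack to the cooling block in order

ROBOT

A 6-joint arm with a two-finger parallel gripper is mounted at the origin on a cart in front of the work surface, level with it; the furniture and walls round the work are solid. World frame = base frame: x ahead of the robot, y to its left, z up, the work surface at z = 0. Lengths are in m, angles in rad, forces in N, time in s.
With the tool pointing down it reaches from about 0.225 to 0.875 m from the base axis. Payload 3.4 kg.
Tool frame: the origin (TCP) lies midway between the tips of the shut fingers; the grasp point (between the pads) lies 19 mm behind it; z points along the fingers, y is the line along which they close (so a half turn about z gives the same grasp; the last joint's range is limited). The gripper opens to 85 mm and grips with 20 to 120 N. Pads are 22 mm wide; open, the fingers measure 114 mm over their backs; the gripper's body (76 mm by 85 mm) begins 54 mm behind the grasp point. The pads swing forward as they close: fully open they stand 13 mm farther back than shut.
Start: joints at [-1.312, 0.276, 1.505, -0, 1.361, -0.121], TCP at [0.213, -0.534, 0.231] pointing down, gripper open.
Joint ranges: [-2.89, 2.89], [-0.75, 2.08], [0.22, 2.7], [-1.18, 4.32], [0.11, 2.71], [-2.7, 2.7]. Speed limits (rad/s): [2.57, 2.57, 3.14, 3.14, 3.14, 3.14].

INTERFACE

Orientations are given as [roll, pitch, yaw] about the fixed x, y, z axes, in that order (R = Rz(yaw) Ry(pitch) Rx(roll)).
In Python, from cell import robot gives the robot as it stands.
- The arm moves only by the tool play_rows, never from a script. Its argument "moves" is text: rows parted by semicolons, each of 7 numbers parted by spaces: the shift along the tool's x, y, z in m, then the turn, a rotation vector about the tool's x, y, z in rad, then the closure in counts, from 0 (fully open) to 255 (shut). In form: x y z rx ry rz gripper; .... A call has 1 to 12 rows; each row shifts and turns the commanded pose from where the row before left it, along the tool's axes as they then stand; what a row does not reach is not made up. A row lasts 1/8 s, in which the tool goes at most 62.5 mm and 10.7 degrees, less where a joint would pass 70% of its speed; a pose out of reach is approached as far as the arm can. A call with a gripper value outside its range is refused whole. The fingers move at their own pace and stop on an object; "grip_force" is the grip in N (left out, the last holds). Time passes only in rows, so rows that do not move let the fingers close. It gives the time, the measured TCP pose, the force, the opening and the grip force at its end, in the units of the state.
- robot.read_state(): the state, without advancing time (a new reading comes with each control period).
- robot.read_camera(name): name is "scene" or "top"; returns (picture, depth): 400x640x3 uint8, red, green, blue; 400x640 float32, m along the optical axis (not along the pixel's ray), 0 where there is no reading.
- robot.camera_info(name): a dict with "mtx" (3x3 intrinsics, pixels), "world_to_cam" (4x4, takes a point from world to camera coordinates). Camera axes: x right, y down, z forward; pixel columns grow to the right and rows downward; lengths in m; the calibration is good to about 2 mm. A picture is of the moment at which its call begins. camera_info takes no time and is no camera call.
- robot.hand_in(): hands the job in; it is judged then, once.
The state is a dict: "time_s": time; "joints": joint angles; "joint_velocities": joint speeds; "effort": joint torques, N m; "tool_pos": TCP position; "orientation": TCP orientation; "ft_force": force on the tool from outside, world axes, zero at the start; "moment": the same for the moment, N m; "gripper_width": opening from 0.0 (shut) to 1.0 (fully open); "gripper_force": force on a finger pad.
Only numpy, scipy, OpenCV 4.12 (cv2) and the standard library are available. Lean on these libraries where they do the work, as an engineer would, in place of code of your own. Each camera call takes 0.05 s, during which the arm holds its last target. There are 200 camera calls.

TASK

These five tared crucibles carry no marks and are known only by their place in the row, counted from the wire loop at the end of the rack. Move them one by one from the dark furnace rack to the aluminium cooling block in the same order, again counted from the loop: the one nearest the rack's loop into the seat nearest the block's loop, and so on. Lower each one upright until it stands on the bottom of its seat, never dropping or tipping it, and leave the beaker, timer and tape where they are.

Things in the scene. Friction and masses are not known exactly. Their poses are not given: they have to be found in the camera images.
- furnace_rack: dark steel rack, full at the start, fixed: two sheets 56 x 236 mm, upper side of the top one at z = 24 mm, flat wire loop 30 mm past its +y end. Origin: centre of underside; x across, y along, z up; any yaw. Five 36 mm holes at x = 0, y = +96 (first, by the loop), +48, 0, -48, -96 mm; the crucibles stand in them on the lower sheet at z = 6 mm and rise to z = 52 mm.
- cooling_block: bright aluminium block, empty at the start, fixed: 60 x 236 mm, top at z = 24 mm, flat wire loop 30 mm past its +y end. Origin: centre of underside; x across, y along, z up; any yaw. Five flat-bottomed 36 mm bores at x = 0, y = +96 (first, by the loop), +48, 0, -48, -96 mm, floor at z = 6 mm (18 mm deep); a seated crucible rises to z = 52 mm.
- crucible_1: white porcelain crucible, open and empty, 38 mm across, 46 mm high, 60 g: lower 29 mm a cone (23 mm across at the foot, 36 mm at its top), top 15 mm a straight collar 38 mm across, wall 2.8 mm; robust, grip the collar firmly. Origin: centre of the foot's underside, z up. Starts in the first seat of the furnace rack from its loop (y = +96 mm there).
- crucible_2: white porcelain crucible, open and empty, 38 mm across, 46 mm high, 60 g: lower 29 mm a cone (23 mm across at the foot, 36 mm at its top), top 15 mm a straight collar 38 mm across, wall 2.8 mm; robust, grip the collar firmly. Origin: centre of the foot's underside, z up. Starts in the second seat of the furnace rack from its loop (y = +48 mm there).
- crucible_3: white porcelain crucible, open and empty, 38 mm across, 46 mm high, 60 g: lower 29 mm a cone (23 mm across at the foot, 36 mm at its top), top 15 mm a straight collar 38 mm across, wall 2.8 mm; robust, grip the collar firmly. Origin: centre of the foot's underside, z up. Starts in the third seat of the furnace rack from its loop (y = +0 mm there).
- crucible_4: white porcelain crucible, open and empty, 38 mm across, 46 mm high, 60 g: lower 29 mm a cone (23 mm across at the foot, 36 mm at its top), top 15 mm a straight collar 38 mm across, wall 2.8 mm; robust, grip the collar firmly. Origin: centre of the foot's underside, z up. Starts in the fourth seat of the furnace rack from its loop (y = -48 mm there).
- crucible_5: white porcelain crucible, open and empty, 38 mm across, 46 mm high, 60 g: lower 29 mm a cone (23 mm across at the foot, 36 mm at its top), top 15 mm a straight collar 38 mm across, wall 2.8 mm; robust, grip the collar firmly. Origin: centre of the foot's underside, z up. Starts in the fifth seat of the furnace rack from its loop (y = -96 mm there).
- beaker: clear beaker 53 mm across, 70 mm high, a bystander on the bench. Origin: centre of its underside.
- timer: white lab timer 72 x 62 x 19 mm lying on the bench, a bystander. Origin: centre of its underside. To the right of it the room's monitor stands on the bench (solid, over 0.3 m high, from about y = -0.33 m rightwards at x = 0.55 to 0.72 m): keep the arm clear of it.
- tape: roll of dark tape lying flat, 58 mm across, 19 mm high, a bystander. Origin: centre of its underside.
There are look-alikes about, which are no part of the job. Leave any pink look-alike of the crucible_5 alone.

How it is judged:
By the outcome, as a careful person would: the job done as asked, in the order asked, and still so for the second after the job is handed in, with the robot touching nothing.
It also fails if it takes over 125 s, if anything falls off the work surface, if the arm or the gripper's body presses on something with over 40 N, if the wrist force passes 120 N, or if a joint passes its speed limit or range.

## Working session

There is one attempt and no reset: what is moved stays moved. The work goes in short steps, Python scripts to look and compute and a tool call to move; the robot and the scene stay as the last step left them, time stands still between calls to the robot, and variables do not carry over. Pictures are saved under pics/ and viewed, at most 14 in all, crops included, and the job is handed in when it is done.

Besides the shell and the picture viewer there is one more tool, called after "Request:" by a JSON object that holds its "api" and its "payload", one argument or row to a line. play_rows: Moves the arm, as the interface text tells. Its arguments: {"type":"object","properties":{"moves":{"type":"string"},"grip_force":{"type":"number"}},"required":["moves"]}

```bash
ls; mkdir -p pics; python3 - <<'E'
from cell import robot
import cv2,numpy as np
for n in("top","scene"):
    p,d=robot.read_camera(n); cv2.imwrite(f"pics/{n}0.png",p[:,:,::-1]); np.savez(f"{n}0.npz",p=p,d=d)
    i=robot.camera_info(n); print(n,i["mtx"].tolist(),np.round(i["world_to_cam"],4).tolist())
s=robot.read_state(); print({k:s[k] for k in("time_s","tool_pos","orientation","gripper_width")})
E
```

```text
pics
top [[478.5167953502408, 0.0, 318.7042560816482], [0.0, 478.5167953502408, 195.7304600766462], [0.0, 0.0, 1.0]] [[0.0063, -1.0, 0.0018, 0.0531], [-0.9981, -0.0064, -0.0612, 0.5851], [0.0612, -0.0014, -0.9981, 1.0882], [0.0, 0.0, 0.0, 1.0]]
scene [[417.76867230936415, 0.0, 322.33894956317886], [0.0, 417.76867230936415, 201.5030671135705], [0.0, 0.0, 1.0]] [[-0.6316, -0.7753, -0.0014, 0.3905], [-0.5713, 0.4666, -0.6752, 0.3326], [0.5241, -0.4256, -0.7377, 0.7361], [0.0, 0.0, 0.0, 1.0]]
{'time_s': 0.1, 'tool_pos': array([ 0.21303233, -0.5335548 ,  0.23051608]), 'orientation': array([-3.13990638e+00, -1.68283947e-04,  3.79802208e-01]), 'gripper_width': 1.0008200512780419}
```

View pics/top0.png

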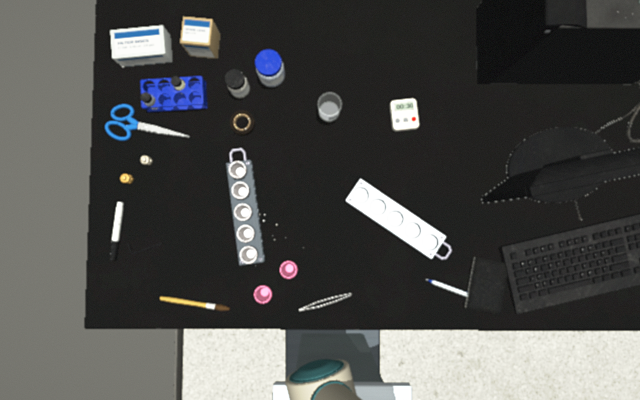

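View pics/scene0.png

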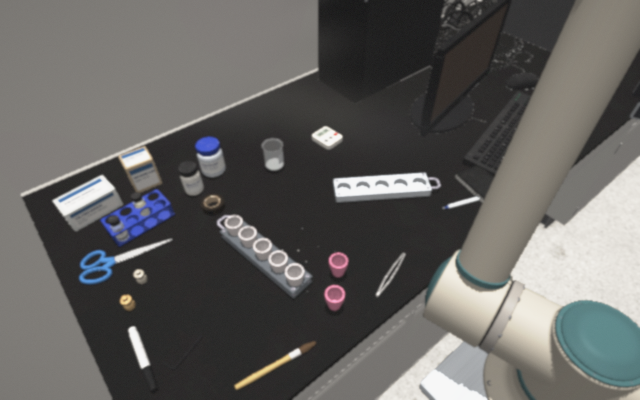

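The top view shows the dark rack centred near (243,212) with its loop at (237,155), and white crucibles running from (237,171) to (248,254). The block is centred near (398,218) with its loop at the lower right (444,251). The pink look-alikes at (288,269) and (263,294) are to be left alone.

```bash
cat > h.py <<'E'
import numpy as np,cv2
from cell import robot
def ray(n,uv,z):
    i=robot.camera_info(n);K=np.array(i["mtx"]);T=np.array(i["world_to_cam"])
    R=T[:3,:3];c=-R.T@T[:3,3]
    d=(R.T@np.linalg.inv(K)@np.c_[np.reshape(uv,(-1,2)),np.ones(np.size(uv)//2)].T).T
    return c+d*((z-c[2])/d[:,2])[:,None]
E
python3 - <<'E'
from h import *
p=np.load("top0.npz")["p"];d=np.load("top0.npz")["d"]
c=p[140:280,210:470]
v=cv2.resize(c[:,:,::-1],None,fx=3,fy=3,interpolation=cv2.INTER_CUBIC);cv2.imwrite("pics/crop1.png",v)
g=p.min(2)
# heights
i=robot.camera_info("top");K=np.array(i["mtx"]);T=np.array(i["world_to_cam"])
vv,uu=np.mgrid[0:400,0:640]
P=np.stack([(uu-K[0,2])/K[0,0]*d,(vv-K[1,2])/K[1,1]*d,d],-1).reshape(-1,3)
W=((P-T[:3,3])@T[:3,:3]).reshape(400,640,3)
z=W[:,:,2]
def rect(m,name,zz):
    cs,_=cv2.findContours(m.astype(np.uint8),cv2.RETR_EXTERNAL,cv2.CHAIN_APPROX_NONE)
    k=max(cs,key=cv2.contourArea); w=ray("top",k.reshape(-1,2).astype(float),zz)[:,:2]
    r=cv2.minAreaRect((w*1000).astype(np.float32)); print(name,r,"n",len(k))
reg=np.zeros((400,640),bool);reg[140:275,335:470]=1
m=(reg&(g>150)).astype(np.uint8); m=cv2.morphologyEx(m,cv2.MORPH_OPEN,np.ones((5,5)));rect(m,"block",.024)
print("block z",np.median(z[m>0]))
holes,h=cv2.findContours(m,cv2.RETR_CCOMP,cv2.CHAIN_APPROX_NONE)
reg[:]=0;reg[140:275,215:275]=1
rm=reg&(z>.012)&(z<.08);rm=cv2.morphologyEx(rm.astype(np.uint8),cv2.MORPH_OPEN,np.ones((7,7)));rect(rm,"rack",.024)
m=(reg&(z>.04)&(z<.08)).astype(np.uint8)
n,l,s,ce=cv2.connectedComponentsWithStats(m)
for mm,nm in((m,"z"),((reg&(g>165)).astype(np.uint8),"white")):
    cs,_=cv2.findContours(mm,cv2.RETR_EXTERNAL,cv2.CHAIN_APPROX_NONE)
    for k in cs:
        if cv2.contourArea(k)<80: continue
        w=ray("top",k.reshape(-1,2).astype(float),.052)[:,:2]*1000
        print(nm,cv2.boundingRect(k),np.round(cv2.minEnclosingCircle(w.astype(np.float32))[0],1),np.round(cv2.minEnclosingCircle(w.astype(np.float32))[1],1),np.round(cv2.fitEllipse(w.astype(np.float32)),1) if 0 else "")
E
```

```text
block ((533.4227294921875, -120.1847915649414), (241.8276824951172, 63.75057601928711), 56.120628356933594) n 226
block z 0.022441214596278375
rack ((607.1420288085938, 236.58450317382812), (111.91934204101562, 56.0915641784668), 9.112666130065918) n 167
z (240, 246, 17, 17) [451.7 213.3] 19.1 
z (237, 225, 18, 17) [498.4 220. ] 19.6 
z (234, 203, 18, 17) [546.7 227.3] 19.5 
z (232, 182, 17, 17) [595. 234.] 19.3 
z (229, 161, 17, 17) [641.6 240.3] 19.7 
white (239, 246, 18, 18) [449.6 215.3] 21.9 
white (236, 224, 18, 19) [498.2 220.8] 20.7 
white (234, 203, 18, 18) [546.2 228.1] 20.4 
white (231, 181, 18, 18) [594.9 234.3] 20.6 
white (228, 148, 22, 31) [655.5 238.9] 34.3
```

View pics/crop1.png

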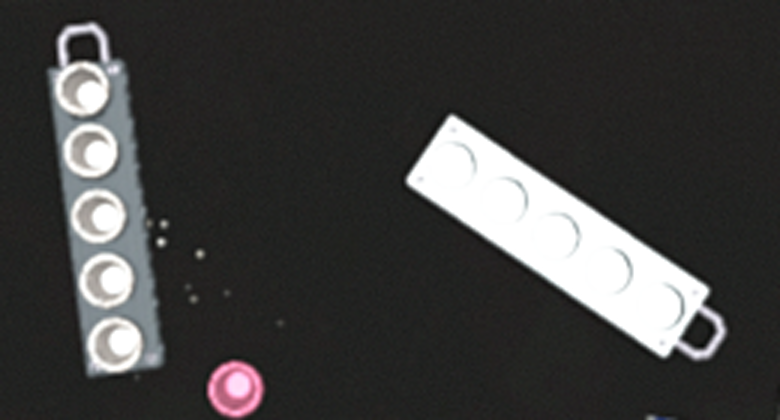

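```bash
python3 - <<'E'
from h import *
def prj(n,W):
    i=robot.camera_info(n);q=cv2.projectPoints(np.float64(W),cv2.Rodrigues(np.array(i["world_to_cam"])[:3,:3])[0],np.array(i["world_to_cam"])[:3,3],np.array(i["mtx"]),None)[0];return q.reshape(-1,2).astype(np.float32)
C=np.array([.5334,-.1202]);a=np.deg2rad(56.12);Y=np.array([-np.cos(np.pi/2-0),0])
# +y toward loop: pixel (444,251)
L=ray("top",[444.,251.],.005)[0,:2];print("loop",L)
# long axis candidates
for t in(a,a+np.pi/2,a+np.pi,a-np.pi/2):
    u=np.array([np.cos(t),np.sin(t)]); print(np.rad2deg(t),(L-C)@u)
u=(L-C)/np.linalg.norm(L-C);print(np.rad2deg(np.arctan2(u[1],u[0])))
t=min((a,a+np.pi/2,a+np.pi,a-np.pi/2),key=lambda t:-(L-C)@np.array([np.cos(t),np.sin(t)]))
y=np.array([np.cos(t),np.sin(t)]);x=np.array([y[1],-y[0]])
for n in("top","scene"):
    g=np.load(n+"0.npz")["p"].min(2).astype(np.float32)
    def prof(o,dr,s):
        W=[[*(o+dr*k),.024] for k in s];q=prj(n,W);return cv2.remap(g,q[:,0].copy(),q[:,1].copy(),cv2.INTER_LINEAR).ravel().astype(int)
    s=np.arange(-.130,.1301,.002)
    for off in(-.024,0,.024): print(n,"along at x",off,prof(C+x*off,y,s).tolist())
    s=np.arange(-.04,.0401,.002)
    for b in(-.072,-.024,.024,.072): print(n,"across at y",b,prof(C+y*b,x,s).tolist())
E
```

```text
loop [ 0.45873507 -0.23501959]
56.120000000000005 -0.13694637920291042
146.12 -0.002019449260939321
236.12000000000003 0.13694637920291042
-33.879999999999995 0.0020194492609392884
-123.03516179028861
top along at x -0.024 [32, 30, 24, 29, 92, 195, 253, 251, 243, 234, 243, 252, 255, 255, 255, 255, 255, 255, 255, 255, 255, 255, 255, 255, 255, 255, 255, 255, 255, 255, 255, 255, 255, 255, 255, 255, 255, 255, 255, 255, 255, 255, 255, 255, 255, 255, 255, 255, 255, 255, 255, 255, 255, 255, 255, 255, 255, 255, 255, 255, 255, 255, 255, 255, 255, 255, 255, 255, 255, 255, 255, 255, 255, 255, 255, 255, 255, 255, 255, 255, 255, 255, 255, 255, 255, 255, 255, 255, 255, 255, 255, 255, 255, 255, 255, 255, 255, 255, 255, 255, 255, 255, 255, 255, 255, 255, 255, 255, 255, 255, 255, 255, 255, 255, 255, 255, 255, 254, 252, 239, 232, 243, 255, 245, 169, 71, 23, 23, 26, 27, 28]
top along at x 0 [31, 30, 27, 28, 105, 208, 254, 254, 254, 254, 255, 255, 255, 255, 255, 255, 255, 255, 255, 255, 255, 255, 255, 255, 253, 246, 251, 254, 255, 255, 254, 253, 254, 254, 255, 255, 255, 255, 255, 255, 255, 255, 255, 255
[... 4196 characters left out ...]
, 176, 144, 134, 129]
scene across at y -0.024 [45, 47, 69, 98, 149, 195, 225, 242, 245, 246, 246, 247, 247, 246, 246, 246, 245, 245, 246, 246, 245, 244, 245, 245, 245, 246, 246, 246, 246, 246, 246, 246, 245, 245, 240, 231, 202, 171, 143, 130, 124]
scene across at y 0.024 [45, 50, 67, 98, 141, 191, 219, 243, 245, 246, 246, 247, 247, 247, 247, 246, 246, 246, 245, 246, 245, 245, 245, 245, 245, 246, 246, 246, 246, 246, 246, 246, 246, 244, 239, 227, 203, 168, 145, 128, 126]
scene across at y 0.072 [44, 52, 65, 99, 138, 186, 220, 237, 244, 245, 246, 246, 246, 246, 246, 246, 246, 245, 245, 245, 245, 246, 246, 246, 246, 246, 246, 246, 246, 246, 246, 246, 246, 245, 243, 228, 210, 172, 143, 131, 126]
```

Request:
{"api": "play_rows", "payload": {
  "moves": "0 0 0 0 0 0.119 0; 0 0 0 0 0 0.119 0; 0.0333 -0.0441 0.00625 0 0 0 0; 0.0333 -0.0441 0.00625 0 0 0 0; 0.0333 -0.0441 0.00625 0 0 0 0; 0.0333 -0.0441 0.00625 0 0 0 0; 0.0333 -0.0441 0.00625 0 0 0 0; 0.0333 -0.0441 0.00625 0 0 0 0; 0.0333 -0.0441 0.00625 0 0 0 0; 0.0333 -0.0441 0.00625 0 0 0 0; 0.0333 -0.0441 0.00625 0 0 0 0; 0.0333 -0.0441 0.00625 0 0 0 0",
  "grip_force": 60
}}

```text
time_s: 1.6
tool_pos: [0.481, -0.0487, 0.1684]
orientation: [3.141, 0.0, 0.142]
ft_force: [0.2, 0.2, 0.6]
gripper_width: 1.002
gripper_force: 0.0
```

Request:
{"api": "play_rows", "payload": {
  "moves": "0.0333 -0.0441 0.00625 0 0 0 0; 0.0333 -0.0441 0.00625 0 0 0 0; 0.0333 -0.0441 0.00625 0 0 0 0; 0.0333 -0.0441 0.00625 0 0 0 0; 0.0333 -0.0441 0.00625 0 0 0 0; 0.0333 -0.0441 0.00625 0 0 0 0; 0 0 0 0 0 0 0; 0 0 0 0 0 0 0"
}}

```text
time_s: 2.6
tool_pos: [0.6401, 0.2393, 0.1304]
orientation: [3.141, 0.002, 0.142]
ft_force: [-0.5, -0.9, 0.1]
gripper_width: 1.0
gripper_force: 0.0
```

```bash
python3 - <<'E'
from h import *
o=[]
for n,(a,b,c,e) in(("top",(110,250,170,330)),("scene",(130,270,150,310))):
    p,d=robot.read_camera(n);np.savez(n+"1.npz",p=p,d=d);o.append(cv2.resize(p[a:b,c:e,::-1],None,fx=2.5*2,fy=5,interpolation=cv2.INTER_CUBIC)[:,:800]) 
cv2.imwrite("pics/a1.png",cv2.resize(np.hstack(o),None,fx=.5,fy=.5))
s=robot.read_state();print(s["tool_pos"],s["orientation"],s["joints"])
# scene: crucible rims, white blobs
p=np.load("scene0.npz")["p"];g=p.min(2)
m=np.zeros_like(g);m[205:300,215:315]=(g[205:300,215:315]>135)
cs,_=cv2.findContours(m,cv2.RETR_EXTERNAL,cv2.CHAIN_APPROX_NONE)
for k in cs:
    if cv2.contourArea(k)>60:
        w=ray("scene",k.reshape(-1,2).astype(float),.052)[:,:2]*1000
        print(cv2.boundingRect(k),[np.round(q,1) for q in cv2.minEnclosingCircle(w.astype(np.float32))])
E
```

```text
[0.6402143  0.23848042 0.13123016] [3.14093523e+00 1.06118487e-03 1.40865003e-01] [ 2.55105361e-01  4.99195408e-01  1.40247520e+00 -5.62476948e-04
  1.24105131e+00  1.68521877e+00]
(284, 262, 26, 19) [array([443.5, 208.8]), np.float64(26.9)]
(268, 249, 21, 19) [array([495.8, 219.4]), np.float64(23.0)]
(252, 237, 21, 18) [array([543.9, 226.8]), np.float64(23.1)]
(217, 215, 40, 27) [array([618.4, 244. ]), np.float64(49.7)]
```

View pics/a1.png

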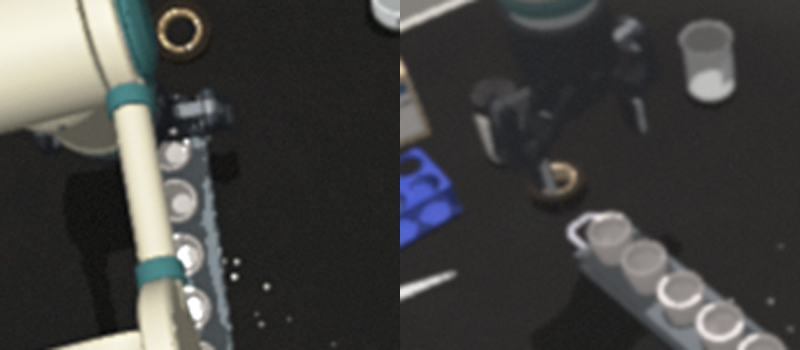

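Request:
{"api": "play_rows", "payload": {
  "moves": "0.001 0 0.035 0 0 0 0; 0 0 0.035 0 0 0 0; 0 0 0.025 0 0 0 0; 0 0 0.01 0 0 0 0; 0 0 0 0 0 0 0; 0 0 0 0 0 0 255; 0 0 0 0 0 0 255; 0 0 0 0 0 0 255; 0 0 0 0 0 0 255; 0 0 0 0 0 0 255; 0 0 0 0 0 0 255; 0 0 0 0 0 0 255"
}}

```text
time_s: 4.2
tool_pos: [0.6428, 0.2402, 0.0276]
orientation: [-3.141, -0.002, 0.142]
ft_force: [-0.5, -0.2, 4.6]
gripper_width: 0.418
gripper_force: 60.3
```

Request:
{"api": "play_rows", "payload": {
  "moves": "0 0 -0.01 0 0 0 255; 0 0 -0.02 0 0 0 255; 0 0 -0.03 0 0 -0.1676 255; 0 0 -0.02 0 0 -0.1676 255; 0 0 -0.02 0 0 -0.1676 255; 0 0 0 0 0 -0.1676 255; 0 0 0 0 0 -0.1676 255; 0 0 0 0 0 0 255"
}}

```text
time_s: 5.2
tool_pos: [0.6416, 0.2399, 0.1263]
orientation: [-3.141, 0.001, 0.978]
ft_force: [-0.5, -0.3, -0.5]
gripper_width: 0.418
gripper_force: 59.8
```

Request:
{"api": "play_rows", "payload": {
  "moves": "-0.03 0.0073 0 0 0 0 255; -0.053 0.0128 0 0 0 0 255; -0.053 0.0128 0 0 0 0 255; -0.053 0.0128 0 0 0 0 255; -0.053 0.0128 0 0 0 0 255; -0.053 0.0128 0 0 0 0 255; -0.053 0.0128 0 0 0 0 255; -0.053 0.0128 0 0 0 0 255; -0.0355 0.0087 0 0 0 0 255; -0.0181 0.0044 0 0 0 0 255; 0 0 0 0 0 0 255"
}}

```text
time_s: 6.58
tool_pos: [0.4799, -0.1993, 0.1263]
orientation: [-3.142, -0.0, 0.977]
ft_force: [-0.4, 0.7, -0.4]
gripper_width: 0.414
gripper_force: 59.8
```

```bash
python3 - <<'E'
from h import *
o=[]
for n,(a,b,c,e) in(("top",(150,290,350,510)),("scene",(100,240,320,480))):
    p,d=robot.read_camera(n);np.savez(n+"2.npz",p=p,d=d);o.append(cv2.resize(p[a:b,c:e,::-1],None,fx=2.5,fy=2.5,interpolation=cv2.INTER_CUBIC)) 
cv2.imwrite("pics/a2.png",np.hstack(o))
s=robot.read_state();print(s["time_s"],s["tool_pos"],s["orientation"],s["gripper_width"])
E
```

```text
6.675 [ 0.48021374 -0.19782255  0.12622725] [-3.14107543e+00 -8.55109918e-04  9.79339000e-01] 0.4153872006149553
```

View pics/a2.png

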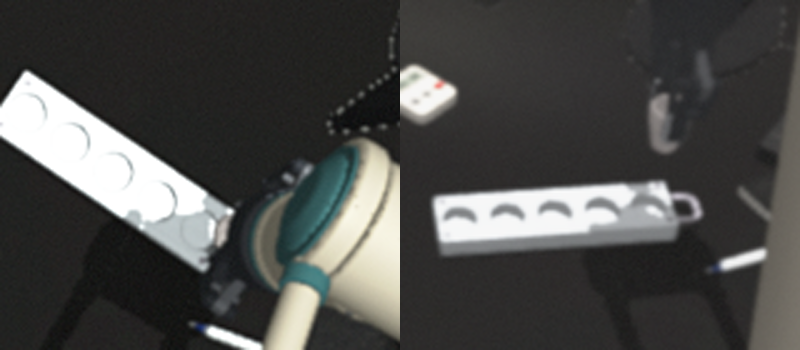

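Request:
{"api": "play_rows", "payload": {
  "moves": "0 0 0.03 0 0 0 255; 0 0 0.03 0 0 0 255; 0 0 0.01 0 0 0 255; 0 0 0 0 0 0 255"
}}

```text
time_s: 7.18
tool_pos: [0.4801, -0.1979, 0.056]
orientation: [-3.141, -0.0, 0.981]
ft_force: [0.6, 0.3, -0.9]
gripper_width: 0.416
gripper_force: 59.9
```

```bash
python3 - <<'E'
from h import *
p,d=robot.read_camera("scene");np.savez("scene3.npz",p=p,d=d)
cv2.imwrite("pics/a3.png",cv2.resize(p[140:220,390:470,::-1],None,fx=7,fy=7,interpolation=cv2.INTER_CUBIC))
s=robot.read_state();print(s["time_s"],s["tool_pos"],s["orientation"],s["gripper_width"])
i=robot.camera_info("scene");T=np.array(i["world_to_cam"])
t=s["tool_pos"]
W=[[t[0],t[1],t[2]-.020],[t[0],t[1],t[2]+.026],[.4807,-.1987,.024]]
print(cv2.projectPoints(np.float64(W),cv2.Rodrigues(T[:3,:3])[0],T[:3,3],np.array(i["mtx"]),None)[0].reshape(-1,2))
E
```

```text
7.225 [ 0.48066073 -0.1984842   0.05674848] [ 3.14088537e+00 -1.39375286e-04  9.80651839e-01] 0.414410645156111
[[418.55872208 177.7342288 ]
 [421.7603343  164.10885997]
 [417.75415328 181.30861372]]
```

View pics/a3.png

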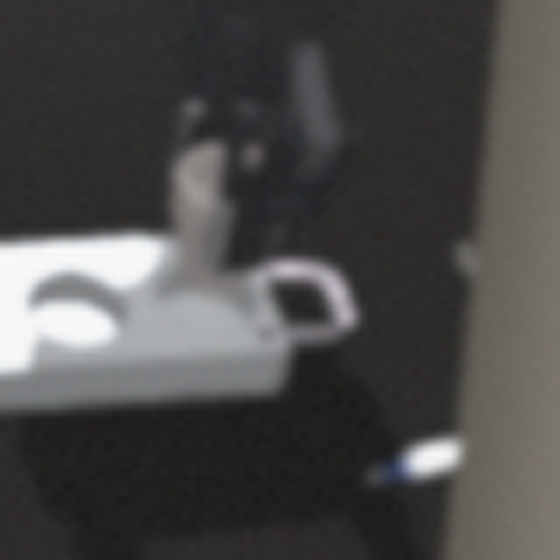

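Request:
{"api": "play_rows", "payload": {
  "moves": "-0.0022 0 0 0 0 0 255; 0 0 0.01 0 0 0 255; 0 0 0.008 0 0 0 255; 0 0 0.005 0 0 0 255; 0 0 0.002 0 0 0 255; 0 0 0 0 0 0 255"
}}

```text
time_s: 7.98
tool_pos: [0.4787, -0.2007, 0.0311]
orientation: [-3.141, 0.0, 0.98]
ft_force: [-0.1, 0.3, -0.6]
gripper_width: 0.419
gripper_force: 59.9
```

Request:
{"api": "play_rows", "payload": {
  "moves": "0 0 0.0015 0 0 0 255; 0 0 0.001 0 0 0 255; 0 0 0.001 0 0 0 255; 0 0 0 0 0 0 255"
}}

```text
time_s: 8.48
tool_pos: [0.4789, -0.2005, 0.0278]
orientation: [3.141, -0.0, 0.98]
ft_force: [0.9, 1.8, -0.0]
gripper_width: 0.412
gripper_force: 60.0
```

Request:
{"api": "play_rows", "payload": {
  "moves": "0 0 0.0007 0 0 0 255; 0 0 0.0005 0 0 0 255; 0 0 0 0 0 0 255"
}}

```text
time_s: 8.85
tool_pos: [0.4789, -0.2006, 0.0275]
orientation: [3.141, -0.0, 0.98]
ft_force: [-0.5, 3.1, 6.3]
gripper_width: 0.417
gripper_force: 60.7
```

Request:
{"api": "play_rows", "payload": {
  "moves": "0 0 0 0 0 0 100; 0 0 0 0 0 0 0; 0 0 0 0 0 0 0; 0 0 0 0 0 0 0; 0 0 -0.02 0 0 0 0; 0 0 -0.035 0 0 0 0; 0 0 -0.02 0 0 0.1676 0; 0 0 -0.02 0 0 0.1676 0; 0 0 0 0 0 0.1676 0; 0 0 0 0 0 0.1676 0; 0 0 0 0 0 0.1676 0; 0 0 0 0 0 0 0"
}}

```text
time_s: 10.35
tool_pos: [0.4786, -0.2007, 0.1215]
orientation: [-3.142, 0.0, 0.144]
ft_force: [-0.0, 0.0, 0.0]
gripper_width: 1.004
gripper_force: 0.0
```

Request:
{"api": "play_rows", "payload": {
  "moves": "0.011 -0.026 0 0 0 0 0; 0.022 -0.0517 0 0 0 0 0; 0.022 -0.0517 0 0 0 0 0; 0.022 -0.0517 0 0 0 0 0; 0.022 -0.0517 0 0 0 0 0; 0.022 -0.0517 0 0 0 0 0; 0.022 -0.0517 0 0 0 0 0; 0.022 -0.0517 0 0 0 0 0; 0.011 -0.0255 0 0 0 0 0; 0 0 0 0 0 0 0"
}}

```text
time_s: 11.6
tool_pos: [0.5947, 0.2355, 0.1211]
orientation: [-3.142, -0.0, 0.147]
ft_force: [-1.1, -0.4, 0.5]
gripper_width: 1.003
gripper_force: 0.0
```

```bash
python3 - <<'E'
from h import *
o=[]
for n,(a,b,c,e) in(("top",(160,280,340,460)),("scene",(130,250,320,440))):
    p,d=robot.read_camera(n);np.savez(n+"4.npz",p=p,d=d);o.append(cv2.resize(p[a:b,c:e,::-1],None,fx=3.3,fy=3.3,interpolation=cv2.INTER_CUBIC)) 
    if n=="top":
        i=robot.camera_info(n);K=np.array(i["mtx"]);T=np.array(i["world_to_cam"])
        vv,uu=np.mgrid[0:400,0:640]
        z=((np.stack([(uu-K[0,2])/K[0,0]*d,(vv-K[1,2])/K[1,1]*d,d],-1)-T[:3,3])@T[:3,:3])[:,:,2]
        m=np.zeros((400,640),np.uint8);m[160:280,340:460]=((z>.038)&(z<.08))[160:280,340:460]
        for k in cv2.findContours(m,cv2.RETR_EXTERNAL,cv2.CHAIN_APPROX_NONE)[0]:
            if cv2.contourArea(k)>60:
                w=ray(n,k.reshape(-1,2).astype(float),.052)[:,:2]*1000;print(cv2.boundingRect(k),cv2.minEnclosingCircle(w.astype(np.float32)),z[m>0].max())
cv2.imwrite("pics/a4.png",np.hstack(o))
s=robot.read_state();print(s["time_s"],s["tool_pos"],s["orientation"],s["gripper_width"])
E
```

```text
(425, 234, 18, 18) ((479.9579772949219, -198.75555419921875), 19.957324981689453) 0.05641621554445241
11.7 [0.59401902 0.23290564 0.12109624] [3.14058192e+00 1.33264901e-03 1.43963306e-01] 1.002573789011574
```

View pics/a4.png

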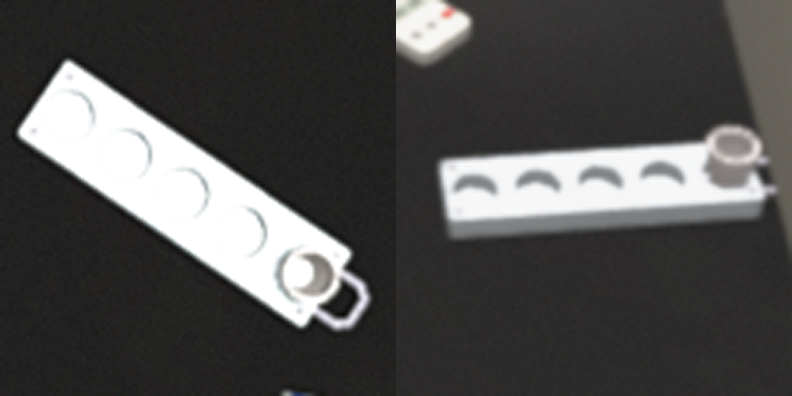

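Request:
{"api": "play_rows", "payload": {
  "moves": "0 0 0.035 0 0 0 0; 0 0 0.035 0 0 0 0; 0 0 0.0193 0 0 0 0; 0 0 0.006 0 0 0 0; 0 0 0 0 0 0 255; 0 0 0 0 0 0 255; 0 0 0 0 0 0 255; 0 0 0 0 0 0 255; 0 0 0 0 0 0 255; 0 0 0 0 0 0 255"
}}

```text
time_s: 12.95
tool_pos: [0.5955, 0.2335, 0.0277]
orientation: [3.141, -0.003, 0.142]
ft_force: [0.1, -1.4, 5.7]
gripper_width: 0.415
gripper_force: 60.0
```

Request:
{"api": "play_rows", "payload": {
  "moves": "0 0 -0.01 0 0 0 255; 0 0 -0.02 0 0 0 255; 0 0 -0.03 0 0 -0.1676 255; 0 0 -0.02 0 0 -0.1676 255; 0 0 -0.02 0 0 -0.1676 255; 0 0 0 0 0 -0.1676 255; 0 0 0 0 0 -0.1676 255; 0 0 0 0 0 0 255"
}}

```text
time_s: 13.95
tool_pos: [0.5943, 0.2335, 0.1265]
orientation: [-3.142, 0.0, 0.978]
ft_force: [0.8, 0.0, -0.2]
gripper_width: 0.414
gripper_force: 59.9
```

```bash
cat > r.py <<'E'
from h import *
import sys
x,y,yaw=map(float,sys.argv[1:]);P=[];
for _ in range(1):
    s=robot.read_state();P=s["tool_pos"]
d=np.array([x,y])-P[:2];print(s["time_s"],P,s["orientation"],s["gripper_width"],"tx %.4f ty %.4f"%(d@[np.cos(yaw),np.sin(yaw)],d@[np.sin(yaw),-np.cos(yaw)]))
E
python3 r.py .5060 -.1607 .9795
```

```text
13.95 [0.59430988 0.23349561 0.1265073 ] [-3.14153893e+00  7.41168100e-05  9.78020624e-01] 0.4140466196953989 tx -0.3765 ty 0.1464
```

Request:
{"api": "play_rows", "payload": {
  "moves": "-0.0269 0.0105 0 0 0 0 255; -0.0538 0.0209 0 0 0 0 255; -0.0538 0.0209 0 0 0 0 255; -0.0538 0.0209 0 0 0 0 255; -0.0538 0.0209 0 0 0 0 255; -0.0538 0.0209 0 0 0 0 255; -0.0538 0.0209 0 0 0 0 255; -0.0268 0.0105 0 0 0 0 255; 0 0 0.03 0 0 0 255; 0 0 0.03 0 0 0 255; 0 0 0.01 0 0 0 255; 0 0 0 0 0 0 255"
}}

```text
time_s: 15.45
tool_pos: [0.5062, -0.1606, 0.0561]
orientation: [-3.141, 0.0, 0.979]
ft_force: [1.0, -0.3, -0.5]
gripper_width: 0.417
gripper_force: 60.0
```

```bash
python3 r.py .5060 -.1607 .9795
```

```text
15.45 [ 0.50620028 -0.16062827  0.05607422] [-3.14066744e+00  1.93690873e-04  9.78855851e-01] 0.4171487434975442 tx -0.0002 ty -0.0001
```

Right over the seat. I'm lowering slowly to contact, using the same total descent as before.

Request:
{"api": "play_rows", "payload": {
  "moves": "0 0 0.01 0 0 0 255; 0 0 0.008 0 0 0 255; 0 0 0.005 0 0 0 255; 0 0 0.003 0 0 0 255; 0 0 0.0015 0 0 0 255; 0 0 0.001 0 0 0 255; 0 0 0.0007 0 0 0 255; 0 0 0 0 0 0 255"
}}

```text
time_s: 16.45
tool_pos: [0.5065, -0.1609, 0.0277]
orientation: [3.141, -0.0, 0.98]
ft_force: [-1.2, 1.3, 4.3]
gripper_width: 0.416
gripper_force: 60.4
```

Request:
{"api": "play_rows", "payload": {
  "moves": "0 0 0 0 0 0 100; 0 0 0 0 0 0 0; 0 0 0 0 0 0 0; 0 0 0 0 0 0 0; 0 0 -0.02 0 0 0 0; 0 0 -0.035 0 0 0 0; 0 0 -0.02 0 0 0.1676 0; 0 0 -0.02 0 0 0.1676 0; 0 0 0 0 0 0.1676 0; 0 0 0 0 0 0.1676 0; 0 0 0 0 0 0.1676 0; 0 0 0 0 0 0 0"
}}

```text
time_s: 17.95
tool_pos: [0.5062, -0.1608, 0.122]
orientation: [3.142, 0.0, 0.144]
ft_force: [-0.6, 0.2, 0.2]
gripper_width: 1.001
gripper_force: 0.0
```

Request:
{"api": "play_rows", "payload": {
  "moves": "0.0067 -0.027 0 0 0 0 0; 0.0133 -0.0539 0 0 0 0 0; 0.0133 -0.0539 0 0 0 0 0; 0.0133 -0.0539 0 0 0 0 0; 0.0133 -0.0539 0 0 0 0 0; 0.0133 -0.0539 0 0 0 0 0; 0.0133 -0.0539 0 0 0 0 0; 0.0069 -0.0269 0 0 0 0 0; 0 0 0 0 0 0 0; 0 0 0 0 0 0 0"
}}

```text
time_s: 19.2
tool_pos: [0.5451, 0.2252, 0.1218]
orientation: [3.141, 0.001, 0.143]
ft_force: [0.7, -0.1, -0.4]
gripper_width: 0.999
gripper_force: 0.0
```

```bash
python3 r.py .5457 .2258 .1414
```

```text
19.2 [0.54511691 0.22517282 0.12181508] [3.14067902e+00 8.55294219e-04 1.43256047e-01] 0.9989445225779104 tx 0.0007 ty -0.0005
```

Request:
{"api": "play_rows", "payload": {
  "moves": "0.0005 0 0.035 0 0 0 0; 0 0 0.035 0 0 0 0; 0 0 0.0198 0 0 0 0; 0 0 0.006 0 0 0 0; 0 0 0 0 0 0 255; 0 0 0 0 0 0 255; 0 0 0 0 0 0 255; 0 0 0 0 0 0 255; 0 0 0 0 0 0 255; 0 0 0 0 0 0 255"
}}

```text
time_s: 20.45
tool_pos: [0.5468, 0.2261, 0.0277]
orientation: [3.141, -0.002, 0.142]
ft_force: [-0.8, -0.3, 6.3]
gripper_width: 0.421
gripper_force: 59.8
```

Request:
{"api": "play_rows", "payload": {
  "moves": "0 0 -0.01 0 0 0 255; 0 0 -0.02 0 0 0 255; 0 0 -0.03 0 0 -0.1676 255; 0 0 -0.02 0 0 -0.1676 255; 0 0 -0.02 0 0 -0.1676 255; 0 0 0 0 0 -0.1676 255; 0 0 0 0 0 -0.1676 255; 0 0 0 0 0 0 255"
}}

```text
time_s: 21.45
tool_pos: [0.5458, 0.2261, 0.1266]
orientation: [3.141, -0.0, 0.978]
ft_force: [-0.1, -0.1, -0.7]
gripper_width: 0.426
gripper_force: 59.9
```

```bash
python3 r.py .5327 -.1209 .9795;  python3 - <<'E'
from h import *
o=[]
for n,(a,b,c,e) in(("top",(160,280,340,460)),("scene",(130,250,320,440))):
    p,d=robot.read_camera(n);np.savez(n+"5.npz",p=p,d=d);o.append(cv2.resize(p[a:b,c:e,::-1],None,fx=3.3,fy=3.3,interpolation=cv2.INTER_CUBIC)) 
cv2.imwrite("pics/a5.png",np.hstack(o))
E
```

```text
21.45 [0.54580823 0.22606859 0.12661297] [ 3.14144272e+00 -1.66933774e-04  9.78013628e-01] 0.4258920356486674 tx -0.2954 ty 0.1825
```

View pics/a5.png

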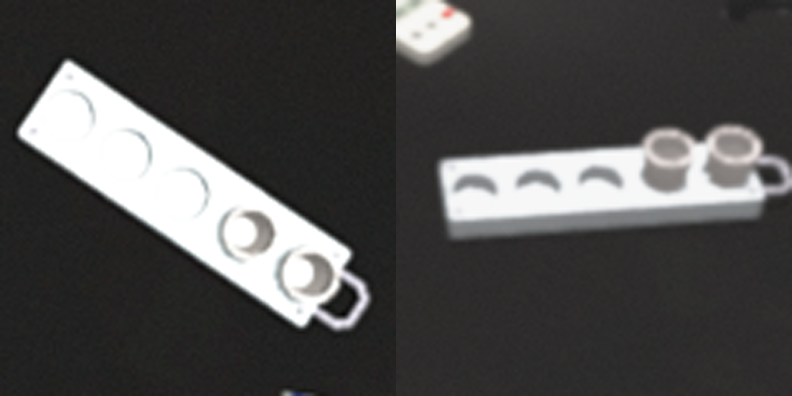

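Crucibles 1 and 2 both stand seated in the seats nearest the loop.

Request:
{"api": "play_rows", "payload": {
  "moves": "-0.0211 0.013 0 0 0 0 255; -0.0422 0.0261 0 0 0 0 255; -0.0422 0.0261 0 0 0 0 255; -0.0422 0.0261 0 0 0 0 255; -0.0422 0.0261 0 0 0 0 255; -0.0422 0.0261 0 0 0 0 255; -0.0422 0.0261 0 0 0 0 255; -0.0211 0.0129 0 0 0 0 255; 0 0 0.03 0 0 0 255; 0 0 0.03 0 0 0 255; 0 0 0.01 0 0 0 255; 0 0 0 0 0 0 255"
}}

```text
time_s: 23.05
tool_pos: [0.5327, -0.1209, 0.056]
orientation: [-3.141, 0.0, 0.979]
ft_force: [0.7, 0.3, -0.1]
gripper_width: 0.422
gripper_force: 60.0
```

```bash
python3 r.py .5327 -.1209 .9795
```

```text
23.05 [ 0.53274486 -0.12085784  0.05600858] [-3.14059102e+00  3.11495588e-04  9.79169731e-01] 0.422086326044023 tx -0.0001 ty -0.0000
```

Request:
{"api": "play_rows", "payload": {
  "moves": "0 0 0.01 0 0 0 255; 0 0 0.008 0 0 0 255; 0 0 0.005 0 0 0 255; 0 0 0.003 0 0 0 255; 0 0 0.0015 0 0 0 255; 0 0 0.001 0 0 0 255; 0 0 0.0007 0 0 0 255; 0 0 0 0 0 0 255"
}}

```text
time_s: 24.05
tool_pos: [0.5331, -0.1211, 0.0277]
orientation: [3.141, -0.0, 0.98]
ft_force: [-1.2, 0.5, 4.2]
gripper_width: 0.422
gripper_force: 60.4
```

Request:
{"api": "play_rows", "payload": {
  "moves": "0 0 0 0 0 0 100; 0 0 0 0 0 0 0; 0 0 0 0 0 0 0; 0 0 0 0 0 0 0; 0 0 -0.02 0 0 0 0; 0 0 -0.035 0 0 0 0; 0 0 -0.02 0 0 0.1676 0; 0 0 -0.02 0 0 0.1676 0; 0 0 0 0 0 0.1676 0; 0 0 0 0 0 0.1676 0; 0 0 0 0 0 0.1676 0; 0 0 0 0 0 0 0"
}}

```text
time_s: 25.55
tool_pos: [0.5328, -0.121, 0.122]
orientation: [-3.142, 0.0, 0.144]
ft_force: [0.0, 0.4, 0.4]
gripper_width: 0.997
gripper_force: 0.0
```

Request:
{"api": "play_rows", "payload": {
  "moves": "0.0009 -0.0244 0 0 0 0 0; 0.0018 -0.0488 0 0 0 0 0; 0.0018 -0.0488 0 0 0 0 0; 0.0018 -0.0488 0 0 0 0 0; 0.0018 -0.0488 0 0 0 0 0; 0.0018 -0.0488 0 0 0 0 0; 0.0018 -0.0488 0 0 0 0 0; 0.001 -0.0241 0 0 0 0 0; 0 0 0 0 0 0 0; 0 0 0 0 0 0 0"
}}

```text
time_s: 26.8
tool_pos: [0.4972, 0.218, 0.1219]
orientation: [3.141, 0.0, 0.143]
ft_force: [-0.2, -0.1, -0.2]
gripper_width: 0.999
gripper_force: 0.0
```

```bash
python3 r.py .4974 .2187 .1414
```

```text
26.8 [0.49717717 0.21800869 0.12194071] [3.14078782e+00 3.60142427e-04 1.43235032e-01] 0.9990327908395593 tx 0.0003 ty -0.0007
```

Request:
{"api": "play_rows", "payload": {
  "moves": "0 0 0.035 0 0 0 0; 0 0 0.035 0 0 0 0; 0 0 0.0198 0 0 0 0; 0 0 0.006 0 0 0 0; 0 0 0 0 0 0 255; 0 0 0 0 0 0 255; 0 0 0 0 0 0 255; 0 0 0 0 0 0 255; 0 0 0 0 0 0 255; 0 0 0 0 0 0 255"
}}

```text
time_s: 28.05
tool_pos: [0.4981, 0.2188, 0.0275]
orientation: [3.141, -0.002, 0.142]
ft_force: [-0.3, -0.2, 6.1]
gripper_width: 0.416
gripper_force: 59.6
```

Request:
{"api": "play_rows", "payload": {
  "moves": "0 0 -0.01 0 0 0 255; 0 0 -0.02 0 0 0 255; 0 0 -0.03 0 0 -0.1676 255; 0 0 -0.02 0 0 -0.1676 255; 0 0 -0.02 0 0 -0.1676 255; 0 0 0 0 0 -0.1676 255; 0 0 0 0 0 -0.1676 255; 0 0 0 0 0 0 255"
}}

```text
time_s: 29.05
tool_pos: [0.4971, 0.2187, 0.1267]
orientation: [3.141, -0.0, 0.978]
ft_force: [0.2, -0.2, -0.4]
gripper_width: 0.416
gripper_force: 60.0
```

```bash
python3 r.py .5594 -.0810 .9795
```

```text
29.05 [0.49706084 0.21871476 0.12665319] [ 3.14142783e+00 -1.70390640e-04  9.77977583e-01] 0.4159268471669978 tx -0.2141 ty 0.2188
```

Request:
{"api": "play_rows", "payload": {
  "moves": "-0.0153 0.0156 0 0 0 0 255; -0.0306 0.0313 0 0 0 0 255; -0.0306 0.0313 0 0 0 0 255; -0.0306 0.0313 0 0 0 0 255; -0.0306 0.0313 0 0 0 0 255; -0.0306 0.0313 0 0 0 0 255; -0.0306 0.0313 0 0 0 0 255; -0.0152 0.0154 0 0 0 0 255; 0 0 0.03 0 0 0 255; 0 0 0.03 0 0 0 255; 0 0 0.01 0 0 0 255; 0 0 0 0 0 0 255"
}}

```text
time_s: 30.55
tool_pos: [0.5594, -0.0805, 0.056]
orientation: [-3.14, 0.0, 0.98]
ft_force: [-0.0, -0.5, -0.2]
gripper_width: 0.415
gripper_force: 60.0
```

```bash
python3 r.py .5594 -.0810 .9795
```

```text
30.55 [ 0.55937294 -0.08047256  0.05602427] [-3.14038030e+00  2.53794262e-04  9.79601364e-01] 0.41522713397476696 tx -0.0004 ty 0.0003
```

Request:
{"api": "play_rows", "payload": {
  "moves": "-0.0003 0 0.01 0 0 0 255; 0 0 0.008 0 0 0 255; 0 0 0.005 0 0 0 255; 0 0 0.003 0 0 0 255; 0 0 0.0015 0 0 0 255; 0 0 0.001 0 0 0 255; 0 0 0.0007 0 0 0 255; 0 0 0 0 0 0 255"
}}

```text
time_s: 31.55
tool_pos: [0.5596, -0.0813, 0.0276]
orientation: [3.141, -0.0, 0.98]
ft_force: [-0.3, -0.1, 2.3]
gripper_width: 0.417
gripper_force: 60.4
```

Request:
{"api": "play_rows", "payload": {
  "moves": "0 0 0.0004 0 0 0 255; 0 0 0 0 0 0 100; 0 0 0 0 0 0 0; 0 0 0 0 0 0 0; 0 0 -0.0204 0 0 0 0; 0 0 -0.035 0 0 0 0; 0 0 -0.02 0 0 0.1676 0; 0 0 -0.02 0 0 0.1676 0; 0 0 0 0 0 0.1676 0; 0 0 0 0 0 0.1676 0; 0 0 0 0 0 0.1676 0; 0 0 0 0 0 0 0"
}}

```text
time_s: 33.05
tool_pos: [0.5594, -0.0813, 0.1219]
orientation: [3.142, 0.0, 0.144]
ft_force: [-0.8, -0.2, -0.1]
gripper_width: 1.0
gripper_force: 0.0
```

Request:
{"api": "play_rows", "payload": {
  "moves": "-0.0048 -0.0219 0 0 0 0 0; -0.0095 -0.0437 0 0 0 0 0; -0.0095 -0.0437 0 0 0 0 0; -0.0095 -0.0437 0 0 0 0 0; -0.0095 -0.0437 0 0 0 0 0; -0.0095 -0.0437 0 0 0 0 0; -0.0095 -0.0437 0 0 0 0 0; -0.0047 -0.0216 0 0 0 0 0; 0 0 0 0 0 0 0; 0 0 0 0 0 0 0"
}}

```text
time_s: 34.3
tool_pos: [0.45, 0.2119, 0.1221]
orientation: [3.141, 0.0, 0.143]
ft_force: [-0.7, 0.8, 0.1]
gripper_width: 1.0
gripper_force: 0.0
```

```bash
python3 r.py .4507 .2120 .1414;  python3 - <<'E'
from h import *
print(ray("top",[[288.,269],[263,294]],.05))
o=[]
for n,(a,b,c,e) in(("top",(160,280,340,460)),("scene",(130,250,320,440))):
    p,d=robot.read_camera(n);o.append(cv2.resize(p[a:b,c:e,::-1],None,fx=3.3,fy=3.3,interpolation=cv2.INTER_CUBIC)) 
cv2.imwrite("pics/a6.png",np.hstack(o))
E
```

```text
34.3 [0.44996987 0.21189343 0.12206256] [3.14112396e+00 1.72727993e-04 1.43376057e-01] 0.9999981068816179 tx 0.0007 ty -0.0000
[[0.41910802 0.12413804 0.05      ]
 [0.36378673 0.17896069 0.05      ]]
```

View pics/a6.png

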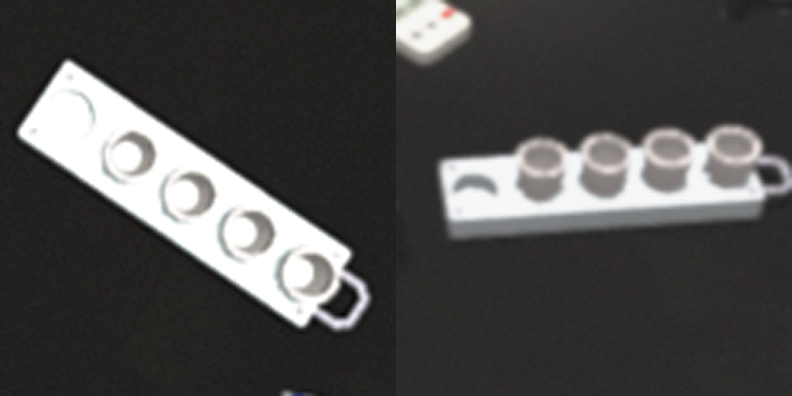

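Four are seated upright, with only the fifth seat empty. The fingers clear the pink one by over 10 mm, so I'm taking the last crucible.

Request:
{"api": "play_rows", "payload": {
  "moves": "0.0005 0 0.035 0 0 0 0; 0 0 0.035 0 0 0 0; 0 0 0.0198 0 0 0 0; 0 0 0.006 0 0 0 0; 0 0 0 0 0 0 255; 0 0 0 0 0 0 255; 0 0 0 0 0 0 255; 0 0 0 0 0 0 255; 0 0 0 0 0 0 255; 0 0 0 0 0 0 255"
}}

```text
time_s: 35.65
tool_pos: [0.4518, 0.2122, 0.0275]
orientation: [3.142, -0.002, 0.142]
ft_force: [-0.0, 0.1, 5.5]
gripper_width: 0.415
gripper_force: 59.7
```

Request:
{"api": "play_rows", "payload": {
  "moves": "0 0 -0.01 0 0 0 255; 0 0 -0.02 0 0 0 255; 0 0 -0.03 0 0 0 255; 0 0 -0.02 0 0 -0.1676 255; 0 0 -0.02 0 0 -0.1676 255; 0 0 0 0 0 -0.1676 255; 0 0 0 0 0 -0.1676 255; 0 0 0 0 0 -0.1676 255; 0 0 0 0 0 0 255"
}}

```text
time_s: 36.78
tool_pos: [0.4508, 0.212, 0.1267]
orientation: [3.141, -0.0, 0.978]
ft_force: [-0.4, 0.1, -0.9]
gripper_width: 0.416
gripper_force: 59.9
```

```bash
python3 r.py .5862 -.0412 .9795
```

```text
36.775 [0.45078754 0.21204527 0.12667534] [ 3.14137541e+00 -2.27483836e-04  9.77921694e-01] 0.4163714983874933 tx -0.1348 ty 0.2536
```

Request:
{"api": "play_rows", "payload": {
  "moves": "-0.0096 0.0181 0 0 0 0 255; -0.0193 0.0362 0 0 0 0 255; -0.0193 0.0362 0 0 0 0 255; -0.0193 0.0362 0 0 0 0 255; -0.0193 0.0362 0 0 0 0 255; -0.0193 0.0362 0 0 0 0 255; -0.0193 0.0362 0 0 0 0 255; -0.0096 0.0181 0 0 0 0 255; 0 0 0.03 0 0 0 255; 0 0 0.03 0 0 0 255; 0 0 0.01 0 0 0 255; 0 0 0 0 0 0 255"
}}

```text
time_s: 38.28
tool_pos: [0.5857, -0.0407, 0.056]
orientation: [-3.14, 0.0, 0.98]
ft_force: [0.3, -0.4, 0.2]
gripper_width: 0.416
gripper_force: 60.0
```

```bash
python3 r.py .5862 -.0412 .9795
```

```text
38.275 [ 0.58571783 -0.04073817  0.05602391] [-3.14033852e+00  4.22316147e-04  9.79602834e-01] 0.4160688643742998 tx -0.0001 ty 0.0007
```

Request:
{"api": "play_rows", "payload": {
  "moves": "0 0.0005 0.01 0 0 0 255; 0 0 0.008 0 0 0 255; 0 0 0.005 0 0 0 255; 0 0 0.003 0 0 0 255; 0 0 0.0015 0 0 0 255; 0 0 0.001 0 0 0 255; 0 0 0.0009 0 0 0 255; 0 0 0 0 0 0 255"
}}

```text
time_s: 39.28
tool_pos: [0.5867, -0.0415, 0.0275]
orientation: [3.141, -0.0, 0.98]
ft_force: [-1.1, 1.5, 4.2]
gripper_width: 0.416
gripper_force: 60.4
```

Request:
{"api": "play_rows", "payload": {
  "moves": "0 0 0 0 0 0 100; 0 0 0 0 0 0 0; 0 0 0 0 0 0 0; 0 0 0 0 0 0 0; 0 0 -0.02 0 0 0 0; 0 0 -0.04 0 0 0 0; 0 0 -0.05 0 0 0 0; 0 0 -0.04 0 0 0 0; 0 -0.05 0 0 0 0 0; 0 -0.05 0 0 0 0 0; 0 -0.05 0 0 0 0 0; 0 -0.05 0 0 0 0 0"
}}

```text
time_s: 40.78
tool_pos: [0.419, 0.0706, 0.1769]
orientation: [3.141, -0.0, 0.979]
ft_force: [-0.4, 0.3, 0.4]
gripper_width: 1.003
gripper_force: 0.0
```

Request:
{"api": "play_rows", "payload": {
  "moves": "0 -0.05 0 0 0 0 0; 0 -0.04 0 0 0 0 0; 0 0 0 0 0 0 0; 0 0 0 0 0 0 0"
}}

```text
time_s: 41.28
tool_pos: [0.3465, 0.12, 0.1772]
orientation: [3.14, -0.001, 0.98]
ft_force: [0.5, -1.0, -0.2]
gripper_width: 1.002
gripper_force: 0.0
```

```bash
python3 - <<'E'
from h import *
p,d=robot.read_camera("top");q,_=robot.read_camera("scene")
cv2.imwrite("pics/a7.png",np.vstack([p[70:310,90:490,::-1],q[100:310,90:490,::-1]]).repeat(1,0))
print(robot.read_state()["time_s"])
E
```

```text
41.375
```

View pics/a7.png

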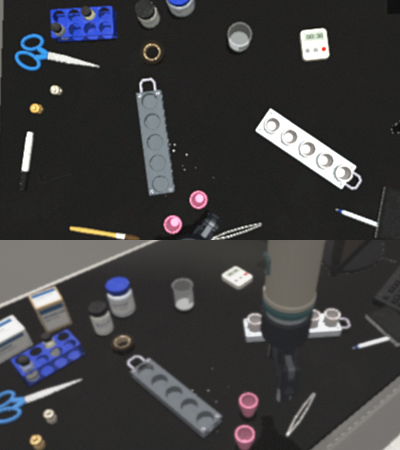

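All five crucibles are seated in the block, the rack is empty, and the beaker, timer, tape and pink look-alikes haven't moved.

```bash
python3 -c "from cell import robot;print(robot.hand_in())"
```

```text
the job is handed in; nothing more can be done
None
```

I moved all five crucibles to the cooling block in the same order counted from the loop and handed the job in at about 41 s; the final pictures show all five in their seats and the bystanders where they were.

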